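# Pack seven birch coat knobs flat in a round tin

### The job

Put the two birch coat knobs that stand outside into the round tin with the five others, so that all seven stand flat on its floor, shanks up, one in the middle and six round it. The five stand so spread out that you will have to shove some along the wall to make room. Leave the bigger knob and everything else on the table where it is, and let go.

Things in the scene. Friction and masses are not known exactly. Their poses are not given: they have to be found in the camera images.
- knob_1: Turned birch coat knob standing head down, shank up: round flat head 42 mm across and 14 mm high (narrowing to 36 mm over its lowest 8 mm; upper edge bevelled 2 mm), on it a plain shank 14 mm across rising to 50 mm in all; about 25 g. Origin: centre of the head's flat underside; z along the shank. Starts loose on the tin floor near the wall, unevenly spaced with four others round an empty middle.
- knob_2: Turned birch coat knob standing head down, shank up: round flat head 42 mm across and 14 mm high (narrowing to 36 mm over its lowest 8 mm; upper edge bevelled 2 mm), on it a plain shank 14 mm across rising to 50 mm in all; about 25 g. Origin: centre of the head's flat underside; z along the shank. Starts loose on the tin floor near the wall, unevenly spaced with four others round an empty middle.
- knob_3: Turned birch coat knob standing head down, shank up: round flat head 42 mm across and 14 mm high (narrowing to 36 mm over its lowest 8 mm; upper edge bevelled 2 mm), on it a plain shank 14 mm across rising to 50 mm in all; about 25 g. Origin: centre of the head's flat underside; z along the shank. Starts loose on the tin floor near the wall, unevenly spaced with four others round an empty middle.
- knob_4: Turned birch coat knob standing head down, shank up: round flat head 42 mm across and 14 mm high (narrowing to 36 mm over its lowest 8 mm; upper edge bevelled 2 mm), on it a plain shank 14 mm across rising to 50 mm in all; about 25 g. Origin: centre of the head's flat underside; z along the shank. Starts loose on the tin floor near the wall, unevenly spaced with four others round an empty middle.
- knob_5: Turned birch coat knob standing head down, shank up: round flat head 42 mm across and 14 mm high (narrowing to 36 mm over its lowest 8 mm; upper edge bevelled 2 mm), on it a plain shank 14 mm across rising to 50 mm in all; about 25 g. Origin: centre of the head's flat underside; z along the shank. Starts loose on the tin floor near the wall, unevenly spaced with four others round an empty middle.
- knob_6: Turned birch coat knob standing head down, shank up: round flat head 42 mm across and 14 mm high (narrowing to 36 mm over its lowest 8 mm; upper edge bevelled 2 mm), on it a plain shank 14 mm across rising to 50 mm in all; about 25 g. Origin: centre of the head's flat underside; z along the shank. At the start stands on the table outside the tin, to one side.
- knob_7: Turned birch coat knob standing head down, shank up: round flat head 42 mm across and 14 mm high (narrowing to 36 mm over its lowest 8 mm; upper edge bevelled 2 mm), on it a plain shank 14 mm across rising to 50 mm in all; about 25 g. Origin: centre of the head's flat underside; z along the shank. At the start stands on the table outside the tin, to one side.
- tin: Shallow round open steel tin, stuck fast to the table: inside 130 mm across, flat floor 3 mm above the table, wall 2 mm (about 3 mm to the touch), rim 18 mm above the table. Origin: centre of its underside.
- tin_in (a point): Centre of the tin's inner floor, z up. Seven knob heads fit flat on this floor only as one in the middle and six round it, with 4 mm to spare across three in a row. Waxed wood on smooth steel: knobs in the tin slide when pushed sideways and can be pushed along the wall, one pushing the next.
- big_knob: Bystander: a larger birch knob, head 62 mm across and 22 mm high, shank 20 mm across to 60 mm, head down on the table. It does not belong in the tin. Origin: centre of its underside.
- keys: Bystander: steel key ring 44 mm across with three brass keys, lying flat on the table, 6 mm high, about 95 mm long. Origin: centre of the ring, on the table; keys point to its +x.
- tag: Bystander: flat yellow plastic key tag 45 x 24 x 4 mm on the table. Origin: centre of its underside.
- mirror: Bystander: round steel mirror 100 mm across, 8 mm thick, flat on the table. Origin: centre of its underside.
- dish: Bystander: white ceramic dish 100 mm across, 24 mm high. Origin: centre of its underside.
- driver: Bystander: screwdriver lying on the table along its x, handle to -x.
- alu_box: Bystander, fixed: shut aluminium box with lever latch, 144 x 194 x 90 mm, on the table at the robot's right. Origin: centre of its underside.
There are look-alikes about, which are no part of the job. Leave any purple look-alike of the knob_1 alone.

How it is judged:
At the end, for the whole second after the job is handed in: All seven knobs inside the tin (origins within 47 mm of its centre line), heads flat on its floor (undersides within 2.5 mm of it), upright shank up within 0.08 rad, at rest; the tin's size then leaves only one in the middle and six round it (z of knob_1 in the frame of tin_in between -0.003 and 0.0025 m and horizontal distance between each of knob_1, knob_2, knob_3, knob_4, knob_5, knob_6, knob_7 and tin_in below 0.047 m and angle between each of knob_1, knob_2, knob_3, knob_4, knob_5, knob_6, knob_7's own z axis and vertical below 0.08 rad and linear speed of each of knob_1, knob_2, knob_3, knob_4, knob_5, knob_6, knob_7 below 0.02 m/s and z of knob_2 in the frame of tin_in between -0.003 and 0.0025 m and z of knob_3 in the frame of tin_in between -0.003 and 0.0025 m and z of knob_4 in the frame of tin_in between -0.003 and 0.0025 m and z of knob_5 in the frame of tin_in between -0.003 and 0.0025 m and z of knob_6 in the frame of tin_in between -0.003 and 0.0025 m and z of knob_7 in the frame of tin_in between -0.003 and 0.0025 m); the robot touches nothing.
It fails at once if the big knob, key ring, key tag, mirror, dish or screwdriver is moved by more than 15 mm (distance of any of big_knob, keys, tag, mirror, dish, driver from where it was at the start of the episode above 0.015 m).
It also fails if it takes over 67 s, if anything falls off the work surface, if the arm or the gripper's body presses on something with over 40 N, if the wrist force passes 120 N, or if a joint passes its speed limit or range.

### The arm

A 6-joint arm with a two-finger parallel gripper is mounted at the origin on the work surface. World frame = base frame: x ahead of the robot, y to its left, z up, the work surface at z = 0. Lengths are in m, angles in rad, forces in N, time in s.
With the tool pointing down it reaches from about 0.35 to 0.775 m from the base axis. Payload 5.5 kg.
Tool frame: the origin (TCP) lies midway between the tips of the shut fingers; the grasp point (between the pads) lies 19 mm behind it; z points along the fingers, y is the line along which they close (so a half turn about z gives the same grasp; the last joint's range is limited). The gripper opens to 85 mm and grips with 20 to 120 N. Pads are 22 mm wide; open, the fingers measure 114 mm over their backs; the gripper's body (76 mm by 85 mm) begins 54 mm behind the grasp point. The pads swing forward as they close: fully open they stand 13 mm farther back than shut.
Start: joints at [-1.334, 0.313, 0.046, 1.304, 0, 1.431], TCP at [0.212, -0.535, 0.231] pointing down, gripper open.
Joint ranges: [-2.76, 2.76], [-0.86, 1.69], [-1.03, 1.26], [-2.2, 2.34], [-1.47, 1.5], [-3.14, 3.14]. Speed limits (rad/s): [2.57, 2.57, 3.14, 3.14, 3.14, 3.14].

### API

Orientations are given as a unit quaternion [w, x, y, z].
In Python, from workcell import env gives the robot as it stands.
- The arm moves only by the tool move_arm, never from a script. Its argument "targets" is a list of rows, each a list of 3 entries, a list of its own where there are three numbers: the shift along the tool's x, y, z in mm, then the turn, a rotation vector about the tool's x, y, z in units of 10 degrees (1.0 is 10 degrees), then the closure, from -1 (fully open) to 1 (shut). In form: [[[dx, dy, dz], [ax, ay, az], gripper], ...]. A call has 1 to 5 rows; each row is the pose to reach, as a shift and turn from the pose commanded when the call began, along the tool's axes at that moment; what a row does not reach only later rows make up. A row lasts 1/8 s, in which the tool goes at most 62.5 mm and 10.7 degrees, less where a joint would pass 70% of its speed; a pose out of reach is approached as far as the arm can. A call with a gripper value outside its range is refused whole. The fingers move at their own pace and stop on an object; "squeeze" is the grip in N (left out, the last holds). Time passes only in rows, so rows that repeat a pose let the fingers close. It gives the time, the measured TCP pose, the force, the opening and the grip force at its end, in the units of the state.
- env.get_state(): the state, without advancing time (a new reading comes with each control period).
- env.read_camera(name): name is "scene" or "side" or "wrist"; returns a dict with "pixels" (384x512x3 uint8, red, green, blue), "fovy" (degrees; the focal length in pixels is half the picture's height over the tangent of half this angle, whatever the lens; pixels are square), "cx", "cy" (the principal point, pixels), "dist_coeffs" ([k1, k2, p1, p2, k3] as OpenCV has them; the pictures are not rectified), "extrinsics" (4x4, takes a point from world to camera coordinates); the wrist camera has in their place "mount" (4x4, takes a point from camera to tool coordinates, whose origin is the TCP and whose axes are the flange's). Camera axes: x right, y up, looking along -z (the intrinsics and any distortion apply to the point x, -y, -z); pixel columns grow to the right and rows downward; lengths in m; the calibration is good to about 2 mm. A picture is of the moment at which its call begins: read the wrist's pose just before it. There is no depth.
- env.hand_in(): hands the job in; it is judged then, once.
Trained networks look in a picture, given as the dict that the camera call returned (one of the last four; its "shot" number tells which), for a name from the list of things; names that differ only in an ending like _2 or _b are one class to them, and where a whole thing is asked for, a point or a joint stands for the part that bears it (a point fixed in the world has none). Each returns a list of dicts, best first, with "confidence" (0 to 1); they miss things now and then, are a little off and sometimes report something else, mostly with a low value. They report only what shows in the picture. A call takes as long as a camera call. They do not tell look-alikes from the thing itself.
- env.spot_in(thing, picture): "centre" ([x, y, z] in m, in world coordinates, good to about 4 mm: the middle of the surface that is visible of it).
- env.regions_of(thing, picture): "mask" (384x512 bool, what is visible of it).
- env.landmark_of(thing, picture): "centre" ([x, y, z] in m, in world coordinates, good to about 4 mm: a listed point, or the origin of a listed thing).
The state is a dict: "clock": time; "joint_pos": joint angles; "qvel": joint speeds; "tau": joint torques, N m; "tcp_pos": TCP position; "orientation": TCP orientation; "wrist_force": force on the tool from outside, world axes, zero at the start; "ft_torque": the same for the moment, N m; "finger_gap": finger opening in m; "grip_force": force on a finger pad.
Only numpy, scipy, OpenCV 4.12 (cv2) and the standard library are available. Lean on these libraries where they do the work, as an engineer would, in place of code of your own. Each camera call takes 0.05 s, during which the arm holds its last target. There are 200 camera calls.

## Working session

There is one attempt and no reset: what is moved stays moved. The work goes in short steps, Python scripts to look and compute and a tool call to move; the robot and the scene stay as the last step left them, time stands still between calls to the robot, and variables do not carry over. Pictures are saved under pics/ and viewed, at most 10 in all, crops included, and the job is handed in when it is done.

Besides the shell and the picture viewer there is one more tool, called after ">>>" as a command line: name --argument value ..., lists and objects as JSON in quotes. move_arm: Moves the arm, as the interface text tells. Its arguments: {"type":"object","properties":{"targets":{"type":"array","items":{"type":"array"}},"squeeze":{"type":"number"}},"required":["targets"]}

```bash
mkdir -p pics
cat > h.py <<'E'
import numpy as np, cv2
from workcell import env
from scipy.spatial.transform import Rotation as R
def rot(q): return R.from_quat([q[1],q[2],q[3],q[0]]).as_matrix()
def cam(name):
    s=env.get_state(); p=env.read_camera(name)
    f=192/np.tan(np.radians(p['fovy'])/2)
    K=np.array([[f,0,p['cx']],[0,f,p['cy']],[0,0,1]]); D=np.array(p['dist_coeffs'],float)
    if 'extrinsics' in p: E=np.array(p['extrinsics'])
    else:
        T=np.eye(4);T[:3,:3]=rot(s['orientation']);T[:3,3]=s['tcp_pos']
        E=np.linalg.inv(T@np.array(p['mount']))
    E=np.diag([1,-1,-1,1])@E
    return p,K,D,E
def save(p,n,sc=1):
    im=cv2.cvtColor(p['pixels'],cv2.COLOR_RGB2BGR); cv2.imwrite('pics/'+n,cv2.resize(im,None,fx=sc,fy=sc) if sc!=1 else im)
def ray(px,z,K,D,E):
    u=cv2.undistortPoints(np.array(px,float).reshape(-1,1,2),K,D).reshape(-1,2)
    C=-E[:3,:3].T@E[:3,3]; d=np.c_[u,np.ones(len(u))]@E[:3,:3]
    return C+d*((z-C[2])/d[:,2])[:,None]
def proj(P,K,D,E):
    return cv2.projectPoints(np.array(P,float).reshape(-1,3),cv2.Rodrigues(E[:3,:3])[0],E[:3,3],K,D)[0].reshape(-1,2)
E
cat > a.py <<'E'
from h import *
s=env.get_state();print(s)
for n in ['scene','side']:
    p,K,D,E=cam(n); save(p,n+'0.png',1.5)
    print(n,-E[:3,:3].T@E[:3,3])
    for t in ['knob_1','tin_in','tin','big_knob','keys','tag','mirror','dish','driver']:
        for r in env.landmark_of(t,p): print(t,np.round(r['centre'],3),round(r['confidence'],2),np.round(proj(r['centre'],K,D,E))[0])
E
python3 a.py
```

```text
{'clock': 0.0, 'joint_pos': array([-1.33363611e+00,  3.14003275e-01,  4.49840533e-02,  1.30358588e+00,
       -1.84042707e-06,  1.43118535e+00]), 'qvel': array([ 0.00038462, -0.0006286 , -0.00173752, -0.00025275,  0.00262186,
       -0.00048588]), 'tau': array([ 2.46293930e-04, -4.80621636e+01,  2.98536444e+01,  1.95150857e-02,
       -1.58455787e-04,  3.93500528e-06]), 'tcp_pos': array([ 0.21141949, -0.53418089,  0.2304093 ]), 'orientation': array([-9.03266647e-04,  9.82307448e-01,  1.87273224e-01, -4.50127667e-05]), 'wrist_force': array([-0.69953117, -0.6638124 ,  0.61646194]), 'ft_torque': array([-0.01802968, -0.01860145, -0.00550119]), 'grip_force': 0.0, 'finger_gap': 0.08523106156600256}
scene [1.27348709 0.11264791 1.0253558 ]
knob_1 [0.673 0.114 0.002] 0.74 [307. 237.]
knob_1 [ 0.672  0.038 -0.006] 0.72 [281. 233.]
knob_1 [ 0.452 -0.2    0.004] 0.66 [224. 159.]
knob_1 [0.483 0.027 0.005] 0.65 [290. 180.]
knob_1 [ 0.375  0.047 -0.001] 0.64 [303. 157.]
knob_1 [ 0.497  0.226 -0.003] 0.49 [353. 197.]
knob_1 [0.563 0.024 0.005] 0.46 [284. 199.]
knob_1 [0.557 0.068 0.006] 0.45 [299.
[... 1041 characters left out ...]
.564 0.018 0.001] 0.51 [236. 212.]
knob_1 [ 0.67   0.116 -0.002] 0.5 [191. 216.]
knob_1 [0.374 0.045 0.004] 0.49 [280. 242.]
knob_1 [0.484 0.036 0.001] 0.43 [252. 226.]
knob_1 [ 0.544 -0.105 -0.002] 0.4 [263. 195.]
tin_in [0.527 0.04  0.006] 0.73 [241. 219.]
tin [0.529 0.039 0.002] 0.73 [240. 220.]
tin [ 0.629  0.254 -0.004] 0.7 [168. 249.]
big_knob [ 0.628  0.255 -0.005] 0.7 [168. 250.]
keys [ 0.686 -0.249 -0.001] 0.69 [254. 160.]
keys [0.566 0.02  0.003] 0.37 [235. 211.]
tag [ 0.38  -0.11  -0.008] 0.6 [305. 215.]
mirror [ 0.574  0.434 -0.   ] 0.91 [131. 302.]
dish [ 0.794 -0.051 -0.002] 0.85 [198. 176.]
driver [0.357 0.399 0.   ] 0.82 [204. 340.]
driver [0.527 0.038 0.005] 0.64 [241. 219.]
```

View pics/scene0.png

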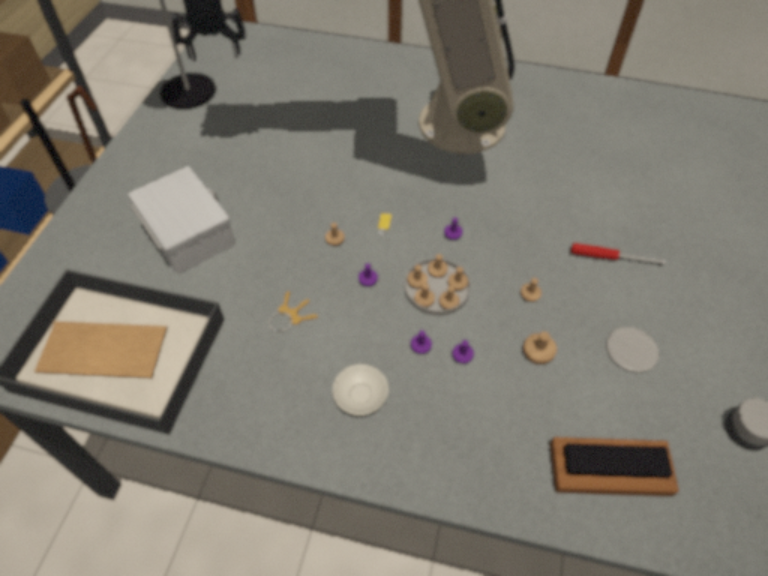

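View pics/side0.png

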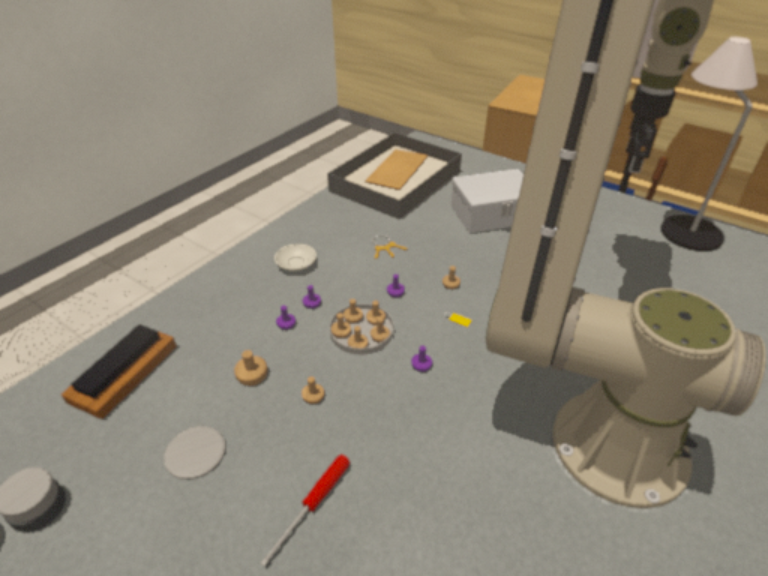

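Two birch knobs stand outside: in the scene picture at about (335,237) and (531,291), which is roughly (0.454,-0.201) and (0.497,0.228). The tin is at (437,286), about (0.528,0.041), with five knobs in it. There are four purple look-alikes. The widest gap in the ring is at about 80°.

```bash
cat >> h.py <<'E'
def plan(xyz,psi):
    s=env.get_state(); Rm=rot(s['orientation']); a=np.radians(psi)
    T=np.array([[np.cos(a),np.sin(a),0],[np.sin(a),-np.cos(a),0],[0,0,-1]])
    print('clock',s['clock'],'tcp',np.round(s['tcp_pos'],4),'psi',np.degrees(np.arctan2(Rm[1,0],Rm[0,0])).round(1),'gap',round(s['finger_gap'],4))
    print('shift',np.round(Rm.T@(np.array(xyz)-s['tcp_pos'])*1000,1),'turn',np.round(R.from_matrix(Rm.T@T).as_rotvec(degrees=True)/10,2))
E
python3 -c "
from h import *
print(env.read_camera('wrist')['mount']); plan([.528,.041,.2],31)"
```

```text
[[ 1.30666031e-03  9.60456201e-01  2.78428048e-01  7.08542530e-02]
 [ 9.99998918e-01 -1.06700140e-03 -1.01229309e-03 -3.04589971e-04]
 [-6.75180062e-04  2.78429070e-01 -9.60456557e-01 -1.42702968e-01]
 [ 0.00000000e+00  0.00000000e+00  0.00000000e+00  1.00000000e+00]]
clock 1.05 tcp [ 0.2116 -0.5347  0.2313] psi 21.6 gap 0.0857
shift [ 506.  -418.9   31.3] turn [ 0.    0.   -0.94]
```

>>> move_arm --targets '[[[46,-38,3],[0,0,0],-1],[[92,-76,6],[0,0,0],-1],[[138,-114,9],[0,0,0],-1],[[184,-152,12],[0,0,-0.3],-1],[[230,-190,15],[0,0,-0.5],-1]]'

```text
clock: 1.68
tcp_pos: [0.3562, -0.2718, 0.2165]
orientation: [0.0, 0.973, 0.23, 0.0]
wrist_force: [-0.2, 0.2, -0.6]
finger_gap: 0.0851
grip_force: 0.0
```

>>> move_arm --targets '[[[46,-38,3],[0,0,-0.1],-0.5],[[92,-76,6],[0,0,-0.2],-0.2],[[138,-114,9],[0,0,-0.3],0],[[184,-152,12],[0,0,-0.4],0.2],[[230,-190,15],[0,0,-0.4],0.29]]'

```text
clock: 2.3
tcp_pos: [0.4769, 0.0013, 0.2016]
orientation: [0.0, 0.965, 0.264, 0.001]
wrist_force: [0.7, -0.8, 0.2]
finger_gap: 0.0303
grip_force: 0.0
```

```bash
python3 -c "
from h import *
plan([.528,.041,.2],31)"
```

```text
clock 2.3 tcp [0.4769 0.0013 0.2016] psi 30.6 gap 0.0303
shift [64.2 -8.1  1.6] turn [ 0.01 -0.   -0.04]
```

>>> move_arm --targets '[[[45,-4,0],[0,0,0],0.29],[[90,-8,0],[0,0,0],0.29],[[90,-8,0],[0,0,0],0.29]]'

```text
clock: 2.68
tcp_pos: [0.5515, 0.0538, 0.2006]
orientation: [0.0, 0.964, 0.265, 0.0]
wrist_force: [-0.5, 0.0, -0.1]
finger_gap: 0.0302
grip_force: 0.0
```

```bash
cat > look.py <<'E'
import sys
from h import *
p,K,D,E=cam('wrist'); save(p,sys.argv[1],1.5)
s=env.get_state();print(np.round(s['tcp_pos'],4))
for t in ['knob_1','tin_in']:
    for r in env.landmark_of(t,p): print(t,np.round(r['centre'],4),round(r['confidence'],2),np.round(proj(r['centre'],K,D,E)*1.5)[0])
E
python3 look.py w1.png
```

```text
[0.5499 0.0529 0.2006]
knob_1 [0.5591 0.0704 0.0013] 0.97 [368. 239.]
knob_1 [ 0.5234 -0.0019  0.0025] 0.93 [421. 319.]
knob_1 [ 0.5398 -0.1061  0.0028] 0.83 [532. 362.]
knob_1 [0.6719 0.1182 0.0022] 0.83 [390.  72.]
knob_1 [6.715e-01 3.450e-02 5.000e-04] 0.78 [485. 136.]
knob_1 [ 0.4968  0.2271 -0.0038] 0.74 [159. 204.]
knob_1 [0.4872 0.0334 0.0026] 0.71 [363. 333.]
knob_1 [0.5657 0.0197 0.0028] 0.68 [426. 264.]
knob_1 [ 0.5084  0.0735 -0.0011] 0.62 [334. 288.]
knob_1 [ 0.4551 -0.201  -0.0015] 0.53 [558. 476.]
tin_in [0.5278 0.039  0.0024] 0.65 [382. 291.]
```

View pics/w1.png

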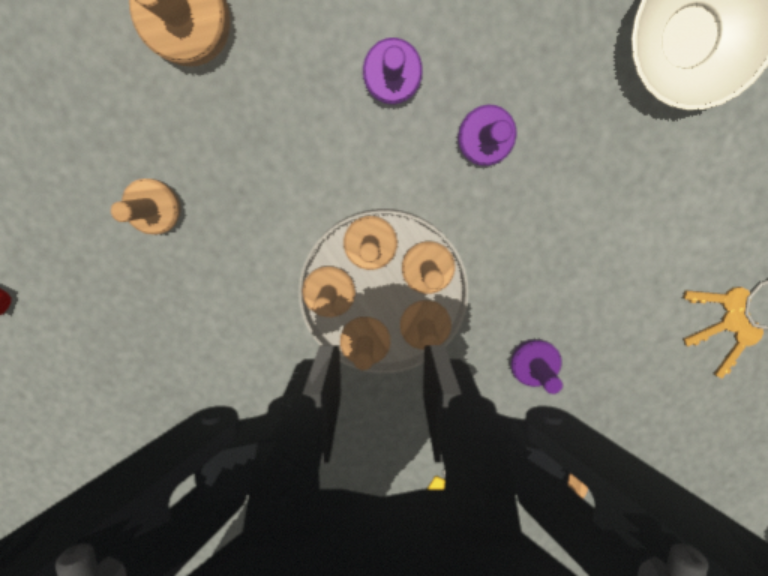

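The wrist picture shows the tin rim centred near (384,291). Knob C is at (370,242), B at (428,266), D at (328,291), A at (364,341) and E at (425,324).

Run:
```python
from h import *
p,K,D,E=cam('wrist')
c=lambda a,z:np.round(ray(np.array(a,float)/1.5,z,K,D,E),4)
print(c([[384,209],[384,373],[300,290],[466,291]],.018))
print('heads C B D A E',c([[370,242],[428,266],[328,291],[364,341],[425,324]],.016))
print('tops C B D',c([[370,252],[432,278],[325,298]],.053))
from h import plan
plan([.507,.0755,.09],31)
```

```text
[[ 0.5841  0.0705  0.018 ]
 [ 0.4675  0.001   0.018 ]
 [ 0.4959  0.0953  0.018 ]
 [ 0.5622 -0.0182  0.018 ]]
heads C B D A E [[ 0.5569  0.0668  0.016 ]
 [ 0.5637  0.0182  0.016 ]
 [ 0.5058  0.0757  0.016 ]
 [ 0.4833  0.0296  0.016 ]
 [ 0.5215 -0.0057  0.016 ]]
tops C B D [[0.5569 0.0657 0.053 ]
 [0.563  0.019  0.053 ]
 [0.5119 0.0765 0.053 ]]
clock 2.875 tcp [0.5486 0.0516 0.2012] psi 30.6 gap 0.0304
shift [-23.6 -41.7 111.3] turn [-0.    0.01 -0.04]
```

>>> move_arm --targets '[[[-12,-21,55],[0,0,0],0.29],[[-24,-41,105],[0,0,0],0.29],[[-24,-41,105],[0,0,0],0.29],[[-24,-41,140],[0,0,0],0.29],[[-24,-41,174],[0,0,0],0.29]]'

```text
clock: 3.5
tcp_pos: [0.5113, 0.0742, 0.0295]
orientation: [0.001, 0.965, 0.263, 0.003]
wrist_force: [0.9, 0.1, -1.3]
finger_gap: 0.0307
grip_force: 0.0
```

>>> move_arm --squeeze 25 --targets '[[[0,0,0],[0,0,0],1],[[0,0,0],[0,0,0],1],[[0,0,0],[0,0,0],1]]'

```text
clock: 3.88
tcp_pos: [0.5099, 0.0749, 0.0293]
orientation: [0.001, 0.965, 0.264, 0.002]
wrist_force: [0.1, -0.3, -0.8]
finger_gap: 0.0128
grip_force: 25.8
```

```bash
cat > arc.py <<'E'
import sys
from h import *
s=env.get_state();Rm=rot(s['orientation'])
c=np.array([.5275,.038]);v=s['tcp_pos'][:2]-c
print('r,ang',np.hypot(*v),np.degrees(np.arctan2(v[1],v[0])),'F',np.round(s['wrist_force'],1))
r=float(sys.argv[1])
for a in map(float,sys.argv[2:]):
    q=c+r*np.array([np.cos(np.radians(a)),np.sin(np.radians(a))])
    print(a,np.round(Rm.T@(np.r_[q,s['tcp_pos'][2]]-s['tcp_pos'])*1000,1))
E
python3 arc.py .0435 125 130 135 141 145 150; python3 -c "
from h import *
plan([.5,.06,.2],30.6)"
```

```text
r,ang 0.040889692815547496 115.41781055610079 F [ 0.1 -0.3 -0.8]
125.0 [-7.  -2.6 -0. ]
130.0 [-10.8  -2.2  -0. ]
135.0 [-14.5  -1.4  -0. ]
141.0 [-18.9  -0.   -0.1]
145.0 [-21.7   1.1  -0.1]
150.0 [-25.    2.8  -0.1]
clock 3.875 tcp [0.5099 0.0749 0.0293] psi 30.6 gap 0.0128
shift [ -15.6    8.1 -170.7] turn [ 0.01 -0.02 -0.  ]
```

>>> move_arm --targets '[[[-4,-1,0],[0,0,0],1],[[-8,-1.2,0],[0,0,0],1],[[-12,-0.8,0],[0,0,0],1],[[-16,0,0],[0,0,0],1],[[-20,1.5,0],[0,0,0],1]]'

```text
clock: 4.5
tcp_pos: [0.4915, 0.0636, 0.0273]
orientation: [0.0, 0.965, 0.264, 0.0]
wrist_force: [0.4, -0.1, 0.3]
finger_gap: 0.0128
grip_force: 26.0
```

```bash
python3 arc.py .0425 145 150
```

```text
r,ang 0.044186899809905894 144.6357860480634 F [ 0.4 -0.1  0.3]
145.0 [0.4 1.7 0. ]
150.0 [-2.9  3.3 -0. ]
```

>>> move_arm --targets '[[[0,0,0],[0,0,0],0.29],[[0,0,0],[0,0,0],0.29],[[0,0,-40],[0,0,-1],0.29],[[0,0,-60],[0,0,-2],0.29],[[0,0,-60],[0,0,-3],0.29]]'

```text
clock: 5.12
tcp_pos: [0.4933, 0.0637, 0.0893]
orientation: [0.001, 0.862, 0.507, 0.002]
wrist_force: [-0.1, 0.1, -0.8]
finger_gap: 0.0302
grip_force: 0.0
```

```bash
python3 -c "
from h import *
plan([.557,.067,.085],95)"
```

```text
clock 5.125 tcp [0.4933 0.0637 0.0893] psi 60.9 gap 0.0302
shift [33.8 54.   4.5] turn [ 0.02 -0.   -3.41]
```

>>> move_arm --targets '[[[12,20,0],[0,0,-1],0.29],[[25,40,0],[0,0,-2],0.29],[[34,54,4],[0,0,-3],0.29],[[34,54,20],[0,0,-3.4],0.29],[[34,54,61],[0,0,-3.4],0.29]]'

```text
clock: 5.75
tcp_pos: [0.5581, 0.0669, 0.0274]
orientation: [0.002, 0.678, 0.735, 0.002]
wrist_force: [-0.2, 0.0, -0.9]
finger_gap: 0.0302
grip_force: 0.0
```

>>> move_arm --squeeze 25 --targets '[[[0,0,0],[0,0,0],0.29],[[0,0,0],[0,0,0],1],[[0,0,0],[0,0,0],1],[[0,0,0],[0,0,0],1]]'

```text
clock: 6.25
tcp_pos: [0.5563, 0.0668, 0.0276]
orientation: [0.001, 0.678, 0.735, 0.001]
wrist_force: [0.3, 0.6, -0.9]
finger_gap: 0.0129
grip_force: 25.8
```

```bash
python3 arc.py .043 36 28 20 14;  python3 -c "
from h import *
plan([.557,.067,.085],95)"
```

```text
r,ang 0.04072903996984326 45.05788674553628 F [ 0.3  0.6 -0.9]
36.0 [-4.   5.7  0. ]
28.0 [-9.4  8.5  0. ]
20.0 [-15.   10.5   0. ]
14.0 [-19.4  11.4   0. ]
clock 6.25 tcp [0.5563 0.0668 0.0276] psi 94.6 gap 0.0129
shift [  0.1   0.9 -57.4] turn [ 0.01  0.   -0.04]
```

>>> move_arm --targets '[[[-2,3,0],[0,0,0],1],[[-5,6,0],[0,0,0],1],[[-9,8,0],[0,0,0],1],[[-13,9.5,0],[0,0,0],1],[[-17,10.5,0],[0,0,0],1]]'

```text
clock: 6.88
tcp_pos: [0.5681, 0.0507, 0.027]
orientation: [0.0, 0.678, 0.735, 0.001]
wrist_force: [0.7, 2.0, 5.6]
finger_gap: 0.0127
grip_force: 26.5
```

>>> move_arm --targets '[[[0,0,0],[0,0,0],1],[[0,0,0],[0,0,0],0.29],[[0,0,0],[0,0,0],0.29],[[0,0,-60],[0,0,0],0.29],[[0,0,-120],[0,0,0],0.29]]'

```text
clock: 7.5
tcp_pos: [0.5661, 0.0507, 0.1464]
orientation: [-0.001, 0.678, 0.735, -0.001]
wrist_force: [2.1, 0.2, -0.4]
finger_gap: 0.0303
grip_force: 0.0
```

```bash
python3 -c "
from h import *
plan([.497,.228,.15],171)"
```

```text
clock 7.5 tcp [0.5661 0.0507 0.1464] psi 94.6 gap 0.0303
shift [182.3 -54.7  -3.4] turn [-0.01 -0.01 -7.64]
```

>>> move_arm --targets '[[[12,-20,-30],[0,0,0],0.29],[[20,-38,-60],[0,0,0],0.29],[[20,-38,-60],[0,0,0],0.29]]'

```text
clock: 7.88
tcp_pos: [0.528, 0.068, 0.2087]
orientation: [0.002, 0.678, 0.735, 0.001]
wrist_force: [0.7, -0.1, 0.0]
finger_gap: 0.0303
grip_force: 0.0
```

```bash
python3 look.py w2.png;  python3 -c "
from h import *
plan([.497,.228,.1],171)"
```

```text
[0.5281 0.0678 0.2071]
knob_1 [5.621e-01 9.500e-03 4.000e-04] 0.94 [413. 324.]
knob_1 [0.5687 0.0497 0.0011] 0.94 [426. 280.]
knob_1 [ 0.4956  0.228  -0.0028] 0.91 [354.  36.]
knob_1 [4.95e-01 6.31e-02 4.00e-04] 0.9 [340. 257.]
knob_1 [ 5.374e-01 -1.036e-01  3.000e-04] 0.89 [375. 434.]
knob_1 [ 0.6715  0.0316 -0.0008] 0.88 [541. 309.]
knob_1 [0.4905 0.024  0.001 ] 0.84 [332. 302.]
knob_1 [0.6684 0.1144 0.0009] 0.69 [557. 213.]
knob_1 [ 5.252e-01 -1.700e-03 -3.000e-04] 0.58 [370. 332.]
knob_1 [ 0.3736  0.0427 -0.0009] 0.56 [195. 269.]
tin_in [0.5263 0.0387 0.0032] 0.85 [375. 289.]
clock 8.025 tcp [0.5275 0.0675 0.2052] psi 94.6 gap 0.0301
shift [162.4 -17.5 105.2] turn [-0.01 -0.   -7.64]
```

View pics/w2.png

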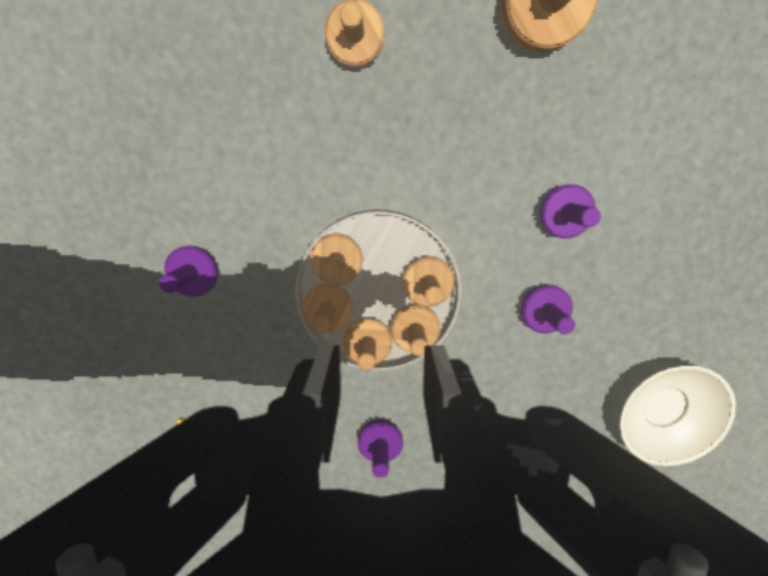

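The five are now bunched, with an open gap at the top of the rim, around (385,240). D is at (336,259) and C at (429,281). Knob 7 is at (354,34).

Run:
```python
from h import *
p,K,D,E=cam('wrist')
c=lambda a,z:np.round(ray(np.array(a,float)/1.5,z,K,D,E),4)
rim=c([[379,210],[379,369],[297,290],[461,290],[323,232],[436,232]],.018)[:,:2]
from scipy.optimize import least_squares
f=least_squares(lambda q:np.hypot(*(rim-q[:2]).T)-q[2],[.527,.038,.067]).x; print(f)
h=c([[336,259],[327,307],[370,341],[415,328],[429,281]],.016)[:,:2]
v=h-f[:2]
print('D A E B C',h.tolist(),np.hypot(*v.T).round(4),np.degrees(np.arctan2(v[:,1],v[:,0])).round(1))
print(c([[355,34]],.014))
```

```text
[0.52814046 0.03992034 0.06608698]
D A E B C [[0.4919, 0.0651], [0.4867, 0.0246], [0.5238, -0.0023], [0.5601, 0.0123], [0.5671, 0.0532]] [0.0441 0.0442 0.0424 0.0422 0.0412] [ 145.2 -159.7  -95.9  -40.8   18.8]
[[0.4966 0.224  0.014 ]]
```

>>> move_arm --targets '[[[33,-4,10],[0,0,-1],0.29],[[65,-7,20],[0,0,-2],0.29],[[98,-11,40],[0,0,-3],0.29],[[130,-14,60],[0,0,-4],0.29],[[160,-17,80],[0,0,-5],0.29]]'

```text
clock: 8.7
tcp_pos: [0.4973, 0.2264, 0.1239]
orientation: [-0.001, 0.302, 0.953, -0.001]
wrist_force: [0.7, -0.9, -0.5]
finger_gap: 0.0302
grip_force: 0.0
```

```bash
python3 -c "
from h import *
plan([.496,.228,.024],171)"
```

```text
clock 8.7 tcp [0.4973 0.2264 0.1239] psi 144.9 gap 0.0302
shift [ 1.9  0.7 99.9] turn [-0.01 -0.01 -2.61]
```

>>> move_arm --targets '[[[1,0,40],[0,0,-1],0.2],[[1,0,60],[0,0,-2],0.2],[[1,0,98],[0,0,-2.6],0.29],[[1,0,98],[0,0,-2.6],0.29],[[1,0,98],[0,0,-2.6],1]]'

```text
clock: 9.32
tcp_pos: [0.4973, 0.2262, 0.0283]
orientation: [-0.0, 0.083, 0.997, -0.0]
wrist_force: [0.5, -0.4, 0.3]
finger_gap: 0.0131
grip_force: 10.7
```

>>> move_arm --squeeze 30 --targets '[[[0,0,0],[0,0,0],1],[[0,0,0],[0,0,0],1],[[0,0,-30],[0,0,0],1],[[0,0,-50],[0,0,0],1]]'

```text
clock: 9.82
tcp_pos: [0.4978, 0.2265, 0.08]
orientation: [0.001, 0.082, 0.997, 0.0]
wrist_force: [-0.0, -0.0, 0.2]
finger_gap: 0.0126
grip_force: 29.9
```

```bash
python3 look.py w3.png; python3 -c "
from h import *
plan([.534,.082,.075],171)"
```

```text
[0.4993 0.227  0.0826]
knob_1 [0.564  0.0093 0.0054] 0.92 [ 40. 464.]
knob_1 [ 0.5672  0.0505 -0.0015] 0.87 [115. 452.]
knob_1 [0.4994 0.2262 0.0496] 0.85 [380. 339.]
knob_1 [0.4922 0.0234 0.0021] 0.62 [ 19. 349.]
knob_1 [0.4957 0.0607 0.0023] 0.61 [ 85. 345.]
tin_in [0.5244 0.0372 0.0009] 0.66 [ 66. 395.]
clock 9.975 tcp [0.4984 0.2267 0.0798] psi 170.6 gap 0.0128
shift [ -58.8 -137.     4.8] turn [ 0.01  0.02 -0.04]
```

View pics/w3.png

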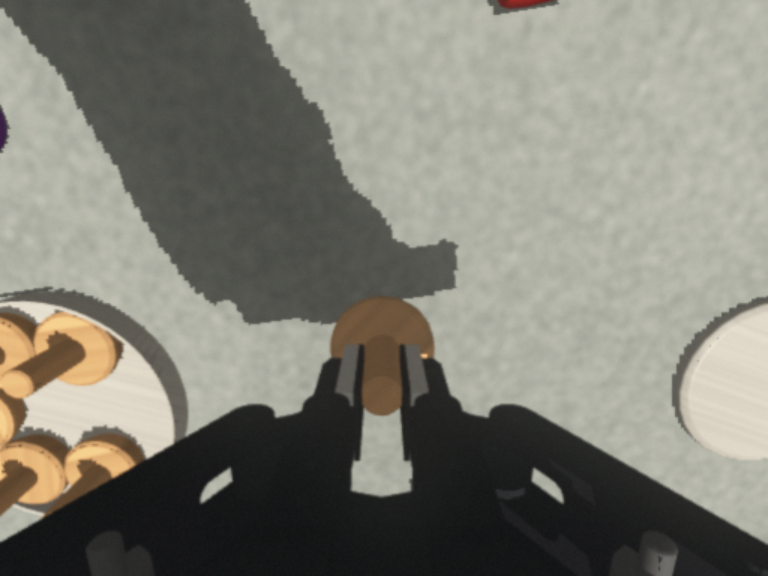

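Knob 7 is held centred in the pads, at pixel (381,345), with its shank up.

>>> move_arm --targets '[[[-15,-34,0],[0,0,0],1],[[-30,-70,0],[0,0,0],1],[[-45,-105,0],[0,0,0],1],[[-59,-137,3],[0,0,0],1],[[-59,-137,5],[0,0,0],1]]'

```text
clock: 10.6
tcp_pos: [0.533, 0.0795, 0.0723]
orientation: [-0.0, 0.084, 0.996, -0.0]
wrist_force: [-0.9, 0.6, 0.8]
finger_gap: 0.0126
grip_force: 29.9
```

```bash
python3 -c "
from h import *
plan([.534,.082,.034],171)"; python3 look.py w4.png
```

```text
clock 10.6 tcp [0.533  0.0795 0.0723] psi 170.4 gap 0.0126
shift [-0.6  2.7 38.3] turn [-0.   -0.   -0.06]
[0.5323 0.0806 0.072 ]
knob_1 [0.4916 0.0251 0.0034] 0.97 [260. 247.]
knob_1 [ 0.5348 -0.1048  0.0026] 0.91 [ 46. 364.]
knob_1 [ 0.5247 -0.0017  0.0029] 0.88 [225. 317.]
knob_1 [0.53   0.0821 0.0425] 0.78 [385. 329.]
knob_1 [0.5675 0.0493 0.0015] 0.68 [337. 374.]
knob_1 [0.4918 0.0595 0.0032] 0.6 [327. 236.]
tin_in [0.526  0.038  0.0018] 0.68 [300. 307.]
```

>>> move_arm --targets '[[[0,1.5,15],[0,0,0],1],[[0,1.5,26],[0,0,0],1],[[0,1.5,33],[0,0,0],1],[[0,1.5,37],[0,0,0],1]]'

```text
clock: 11.25
tcp_pos: [0.5331, 0.0828, 0.036]
orientation: [-0.0, 0.082, 0.997, -0.001]
wrist_force: [-1.0, -2.9, 1.1]
finger_gap: 0.0128
grip_force: 30.0
```

```bash
python3 -c "
from h import *
print(env.get_state()['wrist_force'])
plan([.534,.082,.032],171)"
```

```text
[-1.00650046 -2.93132296  1.06155076]
clock 11.25 tcp [0.5331 0.0828 0.036 ] psi 170.6 gap 0.0128
shift [-1.  -0.7  4. ] turn [-0.01  0.   -0.04]
```

>>> move_arm --targets '[[[0,-1,3],[0,0,0],1],[[0,-1,5],[0,0,0],1],[[0,-1,5],[0,0,0],1]]'

```text
clock: 11.62
tcp_pos: [0.533, 0.0821, 0.0312]
orientation: [0.0, 0.082, 0.997, 0.0]
wrist_force: [-0.5, 0.5, -1.1]
finger_gap: 0.0125
grip_force: 30.0
```

```bash
python3 look.py w5.png; python3 -c "
from h import *
print(env.get_state()['wrist_force'])"
```

```text
[0.5331 0.0821 0.0313]
knob_1 [4.901e-01 2.200e-02 1.000e-04] 0.94 [220. 262.]
knob_1 [0.4918 0.0615 0.0014] 0.7 [314. 251.]
knob_1 [ 0.5218 -0.0026  0.0025] 0.66 [183. 343.]
knob_1 [0.5301 0.0795 0.0008] 0.6 [373. 330.]
knob_1 [0.5619 0.0074 0.0042] 0.57 [228. 422.]
[-0.45138907 -0.18851564  0.55379991]
```

View pics/w5.png

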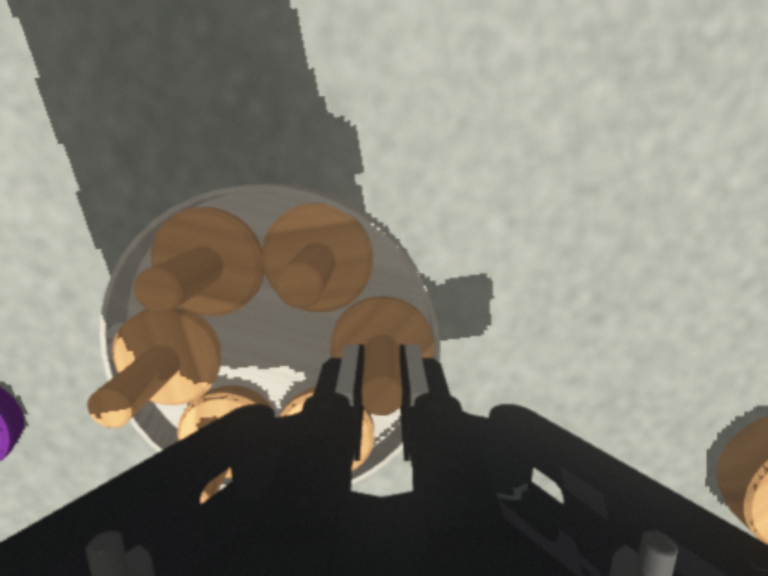

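Knob 7 is in the slot at (382,330), inside the wall, and the middle at (285,340) is free. I'll release and fetch knob 6.

>>> move_arm --targets '[[[0,0,0.5],[0,0,0],0.29],[[0,0,0.5],[0,0,0],0.29],[[0,0,-60],[0,0,0],0.29],[[0,0,-120],[0,0,1],0.29],[[0,0,-140],[0,0,2],0.29]]'

```text
clock: 12.4
tcp_pos: [0.5352, 0.0821, 0.1756]
orientation: [0.003, 0.257, 0.967, 0.001]
wrist_force: [0.3, -0.2, -0.6]
finger_gap: 0.0303
grip_force: 0.0
```

```bash
python3 -c "
from h import *
plan([.455,-.2015,.16],141)"
```

```text
clock 12.4 tcp [0.5352 0.0821 0.1756] psi 150.3 gap 0.0303
shift [ -70.9 -286.    15.1] turn [0.02 0.03 0.93]
```

>>> move_arm --targets '[[[-14,-57,0],[0,0,0.5],0.29],[[-28,-114,0],[0,0,0.9],0.29],[[-42,-172,3],[0,0,0.9],0.29],[[-57,-229,10],[0,0,0.9],0.29],[[-71,-286,60],[0,0,0.9],0.29]]'

```text
clock: 13.02
tcp_pos: [0.459, -0.1948, 0.1229]
orientation: [0.004, 0.329, 0.944, -0.001]
wrist_force: [0.2, -0.2, -1.1]
finger_gap: 0.0303
grip_force: 0.0
```

```bash
python3 -c "
from h import *
p,K,D,E=cam('wrist')
for r in env.landmark_of('knob_1',p): print(np.round(r['centre'],4),round(r['confidence'],2))
plan([.455,-.2015,.027],141)"
```

```text
[ 0.4938  0.0231 -0.0007] 0.97
[ 0.4538 -0.2013 -0.0026] 0.96
[ 0.5383 -0.1077  0.0022] 0.65
[ 0.5226 -0.0011  0.0015] 0.56
clock 13.125 tcp [ 0.4543 -0.1941  0.1175] psi 141.2 gap 0.0301
shift [-5.6 -5.2 90.5] turn [-0.01 -0.03  0.02]
```

>>> move_arm --targets '[[[0,0,0],[0,0,0],0.29],[[0,0,0],[0,0,0],0.29]]'

```text
clock: 13.38
tcp_pos: [0.4582, -0.1907, 0.1216]
orientation: [0.001, 0.328, 0.945, -0.0]
wrist_force: [0.4, -0.2, 0.2]
finger_gap: 0.0301
grip_force: 0.0
```

```bash
python3 -c "
from h import *
plan([.4545,-.2013,.027],141)"
```

```text
clock 13.375 tcp [ 0.4582 -0.1907  0.1216] psi 141.7 gap 0.0301
shift [ -3.6 -10.7  94.6] turn [0.   0.01 0.07]
```

>>> move_arm --targets '[[[-3.5,-10.5,10],[0,0,0],0.29],[[-3.5,-10.5,50],[0,0,0],0.29],[[-3.5,-10.5,93],[0,0,0],0.29],[[-3.5,-10.5,93],[0,0,0],0.29]]'

```text
clock: 13.88
tcp_pos: [0.4511, -0.1997, 0.0251]
orientation: [-0.003, 0.328, 0.945, 0.001]
wrist_force: [-0.7, 0.0, 0.3]
finger_gap: 0.0301
grip_force: 0.0
```

>>> move_arm --squeeze 30 --targets '[[[0,0,0],[0,0,0],1],[[0,0,0],[0,0,0],1],[[0,0,0],[0,0,0],1]]'

```text
clock: 14.25
tcp_pos: [0.4546, -0.2023, 0.0291]
orientation: [0.001, 0.329, 0.944, -0.0]
wrist_force: [0.7, -0.1, 0.2]
finger_gap: 0.0128
grip_force: 29.8
```

>>> move_arm --targets '[[[0,0,-40],[0,0,0],1],[[0,0,-90],[0,0,0],1],[[0,0,-110],[0,0,0],1]]'

```text
clock: 14.62
tcp_pos: [0.4552, -0.2028, 0.1416]
orientation: [0.003, 0.329, 0.944, -0.001]
wrist_force: [0.3, -0.5, -0.5]
finger_gap: 0.0125
grip_force: 29.8
```

```bash
python3 -c "
from h import *
p,K,D,E=cam('wrist')
for r in env.landmark_of('knob_1',p): print(np.round(r['centre'],4),round(r['confidence'],2))
plan([.528,.0395,.11],141)"
```

```text
[0.4906 0.0239 0.0018] 0.92
[ 0.5377 -0.1029 -0.001 ] 0.89
[0.5643 0.0089 0.0035] 0.86
[ 0.5208 -0.003   0.0028] 0.72
[ 0.4573 -0.2017  0.1117] 0.7
clock 14.725 tcp [ 0.4556 -0.203   0.1412] psi 141.6 gap 0.0126
shift [ 94.1 235.   30.7] turn [0.   0.04 0.06]
```

>>> move_arm --targets '[[[25,45,0],[0,0,0],1],[[50,95,0],[0,0,0],1],[[75,140,0],[0,0,0],1],[[100,150,0],[0,0,0],1],[[110,150,-30],[0,0,0],1]]'

```text
clock: 15.35
tcp_pos: [0.4574, -0.0136, 0.1649]
orientation: [-0.004, 0.328, 0.945, -0.0]
wrist_force: [0.2, -0.5, 0.4]
finger_gap: 0.0129
grip_force: 29.9
```

```bash
python3 look.py w6.png; python3 -c "
from h import *
plan([.528,.0385,.11],141)"
```

```text
[ 0.4593 -0.014   0.1698]
knob_1 [0.4924 0.0226 0.0024] 0.91 [450. 276.]
knob_1 [ 0.4958  0.061  -0.0012] 0.86 [495. 246.]
knob_1 [ 0.6687  0.1152 -0.0024] 0.84 [674. 374.]
knob_1 [3.756e-01 4.280e-02 3.000e-04] 0.8 [372. 124.]
knob_1 [ 0.5296  0.0838 -0.0011] 0.78 [546. 263.]
knob_1 [6.69e-01 3.24e-02 2.00e-04] 0.77 [585. 432.]
knob_1 [0.5663 0.0494 0.004 ] 0.71 [536. 330.]
knob_1 [0.5648 0.0088 0.0042] 0.6 [491. 359.]
knob_1 [ 0.5389 -0.1039  0.002 ] 0.58 [356. 413.]
tin_in [0.5276 0.0384 0.0033] 0.62 [495. 299.]
clock 15.5 tcp [ 0.461  -0.0155  0.1681] psi 141.7 gap 0.0127
shift [-19.   83.9  58.2] turn [0.   0.01 0.07]
```

View pics/w6.png

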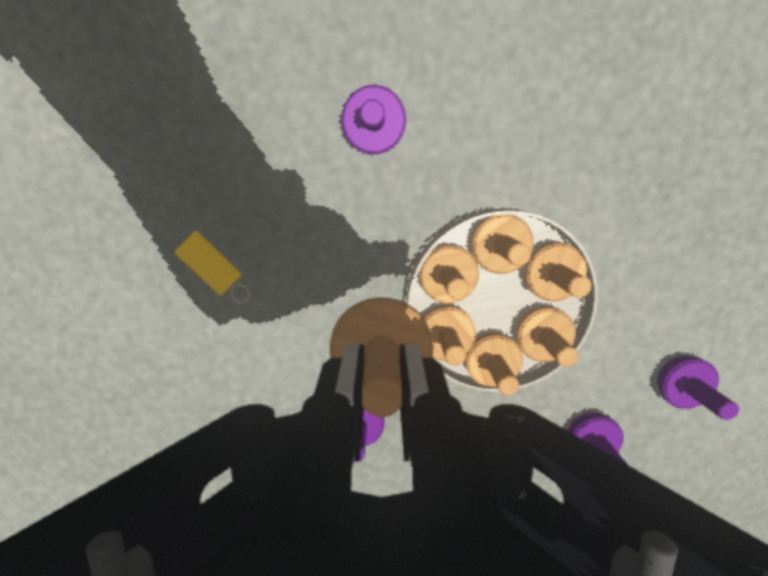

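All six stand in the ring: A (449,273), D (503,243), K7 (557,271), C (547,334), B (495,361) and E (448,334). The hole is near (500,303).

Run:
```python
from h import *
from scipy.optimize import least_squares
p,K,D,E=cam('wrist')
c=lambda a,z:np.round(ray(np.array(a,float)/1.5,z,K,D,E),4)
rim=c([[596,295],[404,298],[500,209],[502,389]],.018)[:,:2]
print(least_squares(lambda q:np.hypot(*(rim-q[:2]).T)-q[2],[.527,.038,.067]).x)
h=c([[449,273],[503,243],[557,271],[547,334],[495,361],[448,334]],.016)[:,:2]
fit=least_squares(lambda q:np.hypot(*(h-q[:2]).T)-.0435,[.527,.038]).x
v=h-fit
print('fit',fit,'A D K7 C B E',np.hypot(*v.T).round(4),np.degrees(np.arctan2(v[:,1],v[:,0])).round(1))
q=least_squares(lambda q:np.minimum(np.hypot(*(h-q[:2]).T)-.0435,0),fit).x;print(q,np.hypot(*(h-q).T).round(4))
print('held',c([[382,347]],.139-.0))
plan([*fit,.11],141)
```

```text
[0.53335248 0.035946   0.06835573]
fit [0.5340486  0.03712632] A D K7 C B E [0.0444 0.0441 0.0451 0.0432 0.0454 0.0438] [-159.   143.9   84.2   18.6  -39.1  -95.6]
[ 0.02664265 -0.13353554] [0.491  0.5111 0.5555 0.5785 0.5609 0.5189]
held [[ 0.4651 -0.0178  0.139 ]]
clock 15.55 tcp [ 0.4607 -0.0157  0.1673] psi 141.6 gap 0.0126
shift [-24.6  87.   57.4] turn [0.   0.   0.06]
```

>>> move_arm --targets '[[[-10,42,20],[0,0,0],1],[[-19,84,40],[0,0,0],1],[[-19,84,58],[0,0,0],1],[[-19,84,70],[0,0,0],1],[[-19,84,70],[0,0,0],1]]'

```text
clock: 16.18
tcp_pos: [0.5262, 0.0378, 0.096]
orientation: [-0.002, 0.329, 0.944, -0.001]
wrist_force: [-0.6, 0.1, -0.1]
finger_gap: 0.0129
grip_force: 29.9
```

```bash
python3 -c "
from h import *
p,K,D,E=cam('wrist')
for t in ['knob_1','tin_in']:
  for r in env.landmark_of(t,p): print(t,np.round(r['centre'],4),round(r['confidence'],2))
plan([.528,.0385,.034],141)
save(p,'w7.png',1.5)"
```

```text
knob_1 [ 4.937e-01  5.990e-02 -1.000e-04] 0.88
knob_1 [0.4915 0.0215 0.0047] 0.88
knob_1 [0.569  0.052  0.0008] 0.87
knob_1 [ 5.238e-01 -1.800e-03 -2.000e-04] 0.84
knob_1 [0.5303 0.041  0.0669] 0.84
knob_1 [ 0.5287  0.0833 -0.0028] 0.82
knob_1 [ 0.3725  0.0449 -0.0019] 0.71
knob_1 [0.5261 0.0388 0.0026] 0.71
knob_1 [ 0.6712  0.1189 -0.003 ] 0.66
knob_1 [ 0.6711  0.0345 -0.0031] 0.58
tin_in [0.5289 0.0378 0.0014] 0.79
clock 16.325 tcp [0.5279 0.0377 0.0983] psi 141.5 gap 0.0129
shift [ 0.5  0.7 64.3] turn [0.   0.   0.05]
```

View pics/w7.png

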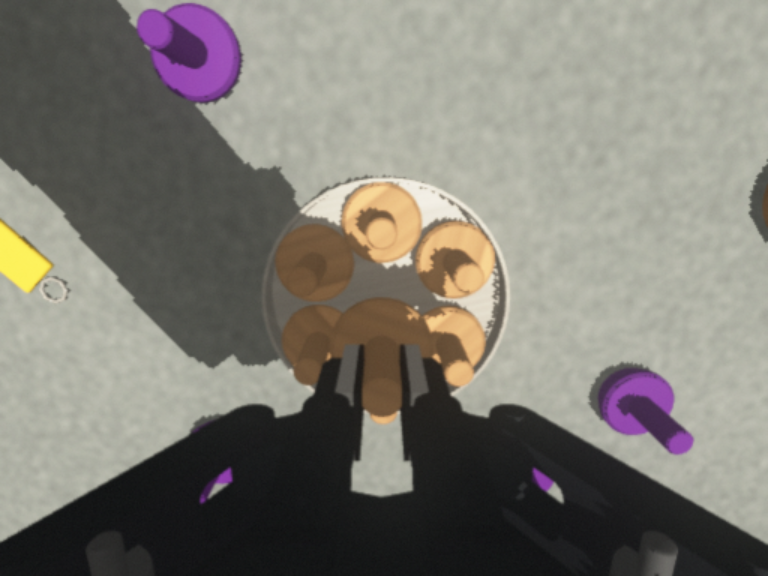

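The held knob sits over the free hole. The ring heads lie symmetrically about column 384 and the held knob is at 381. I'll lower it in steps.

>>> move_arm --targets '[[[0.5,0.6,25],[0,0,0],1],[[0.5,0.6,45],[0,0,0],1],[[0.5,0.6,51],[0,0,0],1],[[0.5,0.6,54],[0,0,0],1],[[0.5,0.6,57],[0,0,0],1]]'

```text
clock: 16.95
tcp_pos: [0.5285, 0.0389, 0.0416]
orientation: [0.001, 0.329, 0.944, 0.0]
wrist_force: [0.5, 0.4, -0.3]
finger_gap: 0.0127
grip_force: 29.9
```

>>> move_arm --targets '[[[0,0,3],[0,0,0],1],[[0,0,5],[0,0,0],1],[[0,0,7],[0,0,0],1],[[0,0,8.5],[0,0,0],1],[[0,0,9.5],[0,0,0],1]]'

```text
clock: 17.58
tcp_pos: [0.5276, 0.039, 0.0315]
orientation: [0.0, 0.329, 0.944, -0.0]
wrist_force: [-2.7, 0.8, 8.0]
finger_gap: 0.0124
grip_force: 30.7
```

>>> move_arm --targets '[[[0,0,-0.5],[0,0,0],1],[[0,0,-0.5],[0,0,0],0.35],[[0,0,-0.5],[0,0,0],0.35],[[0,0,-40],[0,0,0],0.35],[[0,0,-90],[0,0,0],0.35]]'

```text
clock: 18.2
tcp_pos: [0.5264, 0.0391, 0.121]
orientation: [-0.002, 0.329, 0.944, -0.0]
wrist_force: [1.8, -0.6, -0.2]
finger_gap: 0.028
grip_force: 0.0
```

>>> move_arm --targets '[[[20,0,-50],[0,0,0],0.35],[[28,0,-80],[0,0,0],0.35],[[28,0,-80],[0,0,0],0.35]]'

```text
clock: 18.58
tcp_pos: [0.5071, 0.0567, 0.2041]
orientation: [0.003, 0.329, 0.944, 0.001]
wrist_force: [0.3, -0.3, -0.2]
finger_gap: 0.0283
grip_force: 0.0
```

Run:
```python
from h import *
p,K,D,E=cam('wrist')
for t in ['knob_1','tin_in']:
  for r in env.landmark_of(t,p): print(t,np.round(r['centre'],4),round(r['confidence'],2))
im=cv2.cvtColor(p['pixels'],cv2.COLOR_RGB2BGR)
p2,K2,D2,E2=cam('side'); u=proj([.528,.0385,.02],K2,D2,E2)[0].astype(int); im2=cv2.cvtColor(p2['pixels'],cv2.COLOR_RGB2BGR)[u[1]-40:u[1]+40,u[0]-40:u[0]+40]
a=im[100:300,130:380]; b=cv2.resize(im2,(400,400))
cv2.imwrite('pics/fin.png',np.hstack([cv2.resize(a,(400,400*200//250)) if 0 else cv2.copyMakeBorder(cv2.resize(a,(400,320)),0,80,0,0,0),b]))
```

```text
knob_1 [ 0.5322  0.0835 -0.0017] 0.97
knob_1 [0.5299 0.0406 0.0038] 0.94
knob_1 [ 0.5233 -0.0034  0.001 ] 0.91
knob_1 [ 0.6693  0.1171 -0.0019] 0.87
knob_1 [0.5616 0.009  0.0053] 0.85
knob_1 [ 0.5378 -0.1042  0.0022] 0.75
knob_1 [0.4915 0.0256 0.0062] 0.74
knob_1 [0.5687 0.0532 0.0014] 0.71
knob_1 [ 0.3731  0.0468 -0.0012] 0.67
knob_1 [0.4923 0.0604 0.0023] 0.59
knob_1 [ 0.67    0.0319 -0.0012] 0.48
tin_in [0.5254 0.0382 0.0007] 0.63
```

View pics/fin.png

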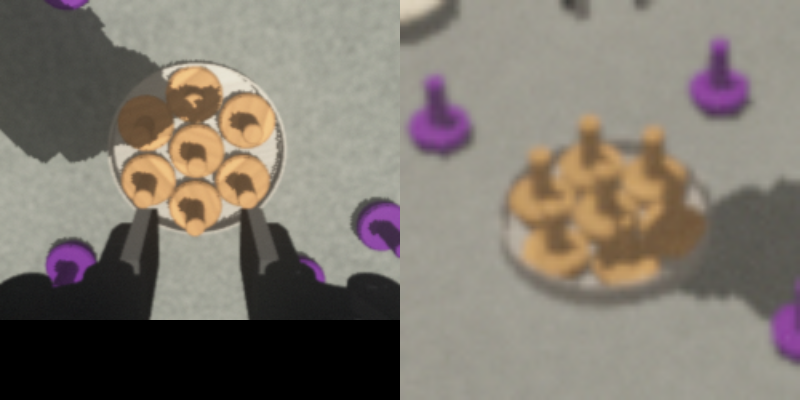

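The picture shows seven knobs in the tin, one in the middle at (197,150) and six round it, all upright. The side crop on the right agrees, and the gripper is clear.

```bash
python3 -c "
from workcell import env
print(env.hand_in())"
```

```text
the job is handed in; nothing more can be done
None
```

All seven knobs stand upright in the tin, one in the middle and six round it; the gripper has let go and the job is handed in, with no verdict returned.

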